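# Let a tin out of the lever tin dispenser and ease its lid down

### The arm

A 6-joint arm with a two-finger parallel gripper is mounted at the origin on a cart in front of the work surface, level with it; the furniture and walls round the work are solid. World frame = base frame: x ahead of the robot, y to its left, z up, the work surface at z = 0. Lengths are in m, angles in rad, forces in N, time in s.
With the tool pointing down it reaches from about 0.35 to 0.975 m from the base axis. Payload 4.9 kg.
Tool frame: the origin (TCP) lies at the very end of the fingers, on their centre line; the grasp point (between the pads) lies 19 mm behind it; z points along the fingers, y is the line along which they close (so a half turn about z gives the same grasp; the last joint's range is limited). The gripper opens to 85 mm and grips with 20 to 120 N. Pads are 22 mm wide; open, the fingers measure 114 mm over their backs; the gripper's body (76 mm by 85 mm) begins 54 mm behind the grasp point. The pads swing forward as they close: fully open they stand 13 mm farther back than shut.
Start: joints at [1.192, 0.053, 1.613, -0, 1.476, -0.119], TCP at [0.161, 0.604, 0.231] pointing down, gripper open.
Joint ranges: [-3.01, 3.01], [-1.01, 2.22], [0.06, 2.58], [-1.02, 4.17], [0.09, 2.62], [-3.14, 3.14]. Speed limits (rad/s): [2.57, 2.57, 3.14, 3.14, 3.14, 3.14].

### API

Orientations are given as a unit quaternion [w, x, y, z].
In Python, from plant import * gives the robot as it stands.
- The arm moves only by the tool jog_arm, never from a script. Its argument "moves" is a list that holds one entry, the list of rows, each a list of 7 numbers: the finger opening in cm, from 0 to 8.54, then the shift along the tool's x, y, z in cm, then the turn, a rotation vector about the tool's x, y, z in rad. A call has 1 to 20 rows; each row shifts and turns the commanded pose from where the row before left it, along the tool's axes as they then stand; what a row does not reach is not made up. A row lasts 1/12 s, in which the tool goes at most 41.7 mm and 7.16 degrees, less where a joint would pass 70% of its speed; a pose out of reach is approached as far as the arm can. A call is refused whole if a number of a shift passes 4.17 or a number of a turn 0.125, either way. A call with a gripper value outside its range is refused whole. The fingers move at their own pace and stop on an object; the grip force is fixed at half the most. Time passes only in rows, so rows that do not move let the fingers close. It gives the time, the measured TCP pose, the force, the opening and the grip force at its end, in the units of the state.
- state(): the state, without advancing time (a new reading comes with each control period).
- grab_frame(name): name is "side" or "top"; returns a dict with "color" (480x640x3 uint8, blue, green, red), "depth" (480x640 float32, m along the optical axis (not along the pixel's ray), 0 where there is no reading), "fx", "fy", "cx", "cy" (pixels), "R" (3x3) and "t" (3): a world point X has camera coordinates R X + t. Camera axes: x right, y down, z forward; pixel columns grow to the right and rows downward; lengths in m; the calibration is good to about 2 mm. A picture is of the moment at which its call begins.
- job_done(): hands the job in; it is judged then, once.
Trained networks look in a picture, given as the dict that the camera call returned (one of the last four; its "shot" number tells which), for a name from the list of things; names that differ only in an ending like _2 or _b are one class to them, and where a whole thing is asked for, a point or a joint stands for the part that bears it (a point fixed in the world has none). Each returns a list of dicts, best first, with "p" (0 to 1); they miss things now and then, are a little off and sometimes report something else, mostly with a low value. They report only what shows in the picture. A call takes as long as a camera call.
- recognise(name, picture): "rect" ([centre column, centre row, width, height] in pixels, round what is visible of it).
- regions_of(name, picture): "pixels" (480x640 bool, what is visible of it) and "rect" ([centre column, centre row, width, height] in pixels, round what is visible of it).
The state is a dict: "time": time; "joint_pos": joint angles; "joint_vel": joint speeds; "joint_efforts": joint torques, N m; "tool_pos": TCP position; "tool_rot": TCP orientation; "contact_force": force on the tool from outside, world axes, zero at the start; "ft_torque": the same for the moment, N m; "gripper_width": opening from 0.0 (shut) to 1.0 (fully open); "grasp_force": force on a finger pad.
Only numpy, scipy, OpenCV 4.12 (cv2) and the standard library are available. Lean on these libraries where they do the work, as an engineer would, in place of code of your own. Each camera call takes 0.05 s, during which the arm holds its last target. There are 200 camera calls.

### The job

A food tin waits under the blue lid of the tin dispenser. With the fingertips, press the dispenser's red side lever right down so that the lid lifts, and keep it down until the tin has rolled out to the front of the tray; then let the lever come up slowly under your fingers, so that the lid comes down fully shut without slamming, and take the hand away. Do not touch the lid or the tin, and leave the jug, cup and pot around the dispenser where they stand.

Things in the scene. Friction and masses are not known exactly. Their poses are not given: they have to be found in the camera images.
- dispenser: Fixed light-wood channel, 265 long (x) x 130 wide (y) x 138 high; a steel track slopes down 13 deg to an open tray at its front. Origin on the worktop, mid-width, 145 behind the front lip's outer face. x points to the back (uphill, away from the robot), y to its left, z up. Cheeks 132 high for x > -15, 70 high beside the tray; lip 66 high, inner face at x = -137. All in mm, here and below.
- lid (a joint): Angle of the blue lid, rad: 0 shut, 0.72 fully open, always 1.89 times the lever's. Plate 120 x 154 x 5 over the rear half, overhanging on the right to y = -88, with an apron in front that holds the tin back; hinge along y at the back (x = 100, z = 138 in the dispenser frame). Open, its front edge is 225 high. About 240 g, hardly damped: if the lever is let go it falls and slams.
- lever (a joint): Lever angle, rad: 0 at rest (paddle up), 0.38 pressed fully down on its stop. Pivot on the right cheek at x = -10, z = 75 in the dispenser frame, axis along y; paddle centre 110 in front of the pivot, so it sinks about 42 and hardly moves sideways. Pressing takes about 3 to 7 N, from the lid's weight, which also pushes the lever back up.
- paddle (a point): Centre of the top face of the lever's red paddle, 42 (x) x 66 (y) x 8 thick, at the right front of the dispenser; moves with the lever. At rest at x = -117, y = -111, z = 104 in the dispenser frame, 11 deg higher at the front edge; pressed at z = 62, 11 deg lower at the front. Free worktop below, free air above.
- tin_center (a point): Middle of the food tin, 75 diameter x 110 long, about 0.5 kg, lying across the track. Starts behind the apron at about x = 27, y = 0, z = 93 in the dispenser frame; rolls by itself once the lid is about 0.45 rad open and rests against the front lip at about x = -99, z = 64.
- milk_jug: Small steel jug with handle, 65 x 87 x 78, loose bystander; origin under its middle.
- espresso_cup: Small cream cup with handle, 59 x 83 x 55, loose bystander; origin under its middle.
- yoghurt_pot: Yoghurt pot, 72 across, 71 high, loose bystander; origin under its middle.
- tin: The same tin again, now its origin and axes; a tomato tin with a printed paper label; origin in the middle of one flat end (its left end at the start), its z axis along the tin.

How it is judged:
On the way:
1. the fingers hold the lever right down (lid at least 0.6 of 0.72 rad open) with the tin rolled out to the front lip (x of tin_center in the frame of dispenser between -0.12 and -0.08 m and value of joint lid above 0.6 rad and contact force between the fingers and lever above 0.5 N), for 0.2 s.
At the end, for the whole second after the job is handed in: The lid is shut (within 0.04 rad) and the lever up (within 0.03 rad); the tin rests in the tray against the front lip, its middle 80 to 120 mm in front of the dispenser's origin and within 20 mm of its centre line (x of tin_center in the frame of dispenser between -0.12 and -0.08 m and y of tin_center in the frame of dispenser between -0.02 and 0.02 m and z of tin_center in the frame of dispenser below 0.085 m and linear speed of tin below 0.02 m/s and value of joint lid below 0.04 rad and value of joint lever below 0.03 rad); the robot touches nothing.
It fails at once if the lid slams: it falls faster than 2.5 rad/s (about 0.3 m/s at its front edge) (velocity of joint lid below -2.5 rad/s).
It fails at once if the robot touches the lid (contact force between any of the fingers, the arm and lid above 0.5 N).
It fails at once if the robot touches the tin (contact force between any of the fingers, the arm and tin above 0.5 N).
It fails at once if the jug, cup or pot is moved by more than 20 mm (distance of any of milk_jug, espresso_cup, yoghurt_pot from where it was at the start of the episode above 0.02 m).
It also fails if it takes over 38 s, if anything falls off the work surface, if the arm or the gripper's body presses on something with over 40 N, if the wrist force passes 120 N, or if a joint passes its speed limit or range.

## Working session

There is one attempt and no reset: what is moved stays moved. The work goes in short steps, Python scripts to look and compute and a tool call to move; the robot and the scene stay as the last step left them, time stands still between calls to the robot, and variables do not carry over. Pictures are saved under pics/ and viewed, at most 10 in all, crops included, and the job is handed in when it is done.

Besides the shell and the picture viewer there is one more tool, called as name(argument=value, ...), one argument or row to a line, values as JSON. jog_arm: Moves the arm, as the interface text tells. Its arguments: {"type":"object","properties":{"moves":{"type":"array"}},"required":["moves"]}

```bash
mkdir -p pics; cat > h.py <<'E'
from plant import *
import numpy as np, cv2
def cloud(f):
    d=f["depth"]; v,u=np.mgrid[0:480,0:640]
    c=np.stack([(u-f["cx"])/f["fx"]*d,(v-f["cy"])/f["fy"]*d,d],-1)
    return (c-np.array(f["t"]))@np.array(f["R"])
E
python3 - <<'E'
from h import *
s=state(); print(s["time"],s["tool_pos"],s["tool_rot"],s["contact_force"])
ims=[]
for n in("side","top"):
    f=grab_frame(n); P=cloud(f); ims.append(f["color"].copy())
    for k in("dispenser","lid","paddle","tin","milk_jug","espresso_cup","yoghurt_pot"):
        for r in regions_of(k,f)[:1]:
            m=r["pixels"]&(f["depth"]>0); q=P[m]
            print(n,k,round(r["p"],2),np.round(r["rect"]),m.sum(), np.round(np.median(q,0),3) if len(q) else "", np.round(np.percentile(q,[3,97],axis=0),3).tolist() if len(q) else "")
cv2.imwrite("pics/a.png",cv2.resize(np.vstack(ims),(400*1,600)) if 0 else ims[0]); cv2.imwrite("pics/b.png",ims[1])
E
```

```text
0.0 [0.1603212  0.60342938 0.23004424] [-2.55243339e-04  1.29543431e-01  9.91573200e-01 -1.01171549e-03] [-0.03569418 -0.07267549 -0.23281319]
side dispenser 0.83 [339. 242. 143. 106.] 8437 [0.582 0.013 0.067] [[0.444, -0.111, 0.005], [0.712, 0.075, 0.147]]
side lid 0.67 [338. 243. 139.  99.] 8180 [0.582 0.014 0.067] [[0.444, -0.099, 0.01], [0.709, 0.074, 0.147]]
side paddle 0.97 [378. 222.  54.  17.] 406 [ 0.465 -0.077  0.097] [[0.427, -0.206, 0.036], [0.545, -0.06, 0.108]]
side milk_jug 0.91 [402. 226.  24.  36.] 583 [ 0.418 -0.194  0.039] [[0.395, -0.247, 0.002], [0.451, -0.182, 0.079]]
side espresso_cup 0.7 [362. 301.  31.  39.] 1008 [0.51  0.196 0.041] [[0.484, 0.147, 0.006], [0.536, 0.209, 0.055]]
side yoghurt_pot 0.65 [290. 279.  44.  42.] 1213 [0.645 0.142 0.054] [[0.62, 0.092, 0.005], [0.679, 0.151, 0.072]]
top dispenser 0.93 [361. 247.  95. 134.] 7977 [ 0.574 -0.034  0.108] [[0.442, -0.119, 0.018], [0.696, 0.053, 0.149]]
top lid 0.62 [367. 222.  78.  64.] 3707 [ 0.625 -0.044  0.146] [[0.566, -0.118, 0.109], [0.692, 0.026, 0.15]]
top paddle 0.98 [389. 284.  35.  64.] 687 [ 0.454 -0.09   0.102] [[0.427, -0.127, 0.082], [0.555, -0.065, 0.109]]
top milk_jug 0.93 [443. 313.  40.  29.] 801 [ 0.423 -0.224  0.023] [[0.396, -0.264, -0.001], [0.452, -0.187, 0.078]]
top espresso_cup 0.95 [275. 278.  33.  26.] 579 [0.514 0.179 0.026] [[0.486, 0.14, 0.001], [0.539, 0.206, 0.057]]
top yoghurt_pot 0.68 [296. 219.  29.  36.] 701 [0.65  0.121 0.07 ] [[0.62, 0.09, 0.063], [0.686, 0.151, 0.074]]
```

View pics/a.png

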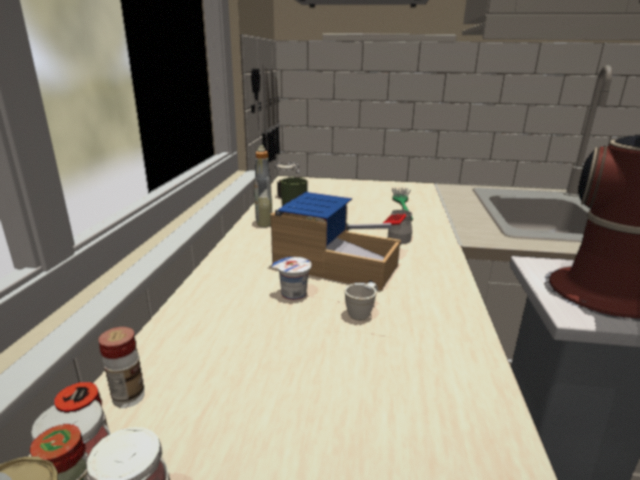

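View pics/b.png

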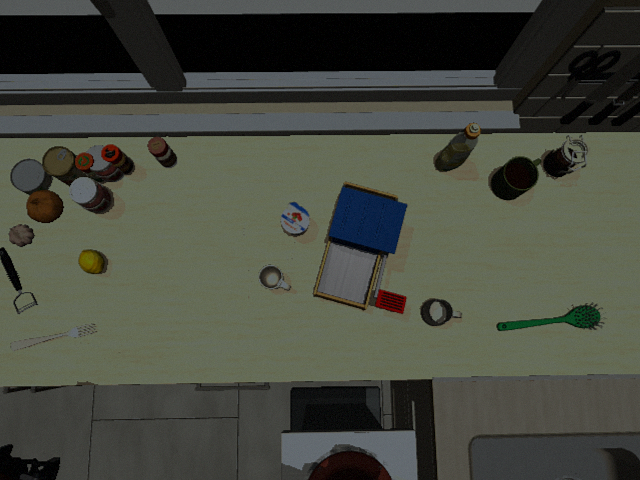

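The side view shows the dispenser at about (338,242), the red paddle at (396,219) and the jug just behind it. The top view shows the paddle at (391,301), the jug at (437,312), and the dispenser turned slightly. Next I'll measure the paddle and the yaw.

```bash
python3 - <<'E'
from h import *
for n in("top","side"):
    f=grab_frame(n); P=cloud(f); c=f["color"].astype(int); ok=f["depth"]>0
    near=(abs(P[...,0]-.5)<.25)&(abs(P[...,1])<.28)&(P[...,2]>.01)&(P[...,2]<.2)
    red=(c[...,2]>90)&(c[...,2]>2.2*c[...,1])&(c[...,2]>2.2*c[...,0])&ok&near&(P[...,0]<.5)&(P[...,1]<-.03)
    blue=(c[...,0]>60)&(c[...,0]>2*c[...,2])&ok&near&(P[...,2]>.135)
    for k,m in(("red",red),("blue",blue)):
        q=P[m]; 
        if len(q)<8: print(n,k,len(q));continue
        r=cv2.minAreaRect(q[:,:2].astype(np.float32)*1000)
        print(n,k,len(q),"mean",q.mean(0).round(3),"med",np.median(q,0).round(3),"rect",np.round(r[0],1),np.round(r[1],1),round(r[2],1),"z",np.percentile(q[:,2],[5,95]).round(3), "corners",np.round(cv2.boxPoints(r)).tolist())
        if k=="red":
            A=np.c_[q[:,:2],np.ones(len(q))]; print("plane",np.linalg.lstsq(A,q[:,2],rcond=None)[0].round(3))
    if n=="top":
        r=regions_of("dispenser",f)[0]; m=r["pixels"]&ok&(P[...,2]>.05)
        q=P[m]; q=q[(q[:,1]>-.2)]
    j=regions_of("milk_jug",f)[0]["pixels"]&ok&(P[...,2]>.06); q=P[j]; print("jug top",q.min(0).round(3),q.max(0).round(3),q.mean(0).round(3))
    if n=="top": # lip/cheeks wood tops at z~.07
        w=near&ok&(abs(P[...,2]-.068)<.008)&(P[...,0]<.6)&(P[...,1]>-.12)&(P[...,1]<.1)&~red&(c[...,2]>c[...,0]*1.4)
        q=P[w]; r=cv2.minAreaRect(q[:,:2].astype(np.float32)*1000); print("tray",len(q),r)
        im=cv2.resize(f["color"][170:340,260:480],None,fx=3.5,fy=3.5,interpolation=cv2.INTER_CUBIC); cv2.imwrite("pics/c.png",np.clip(im*1.6,0,255).astype(np.uint8))
E
```

```text
top red 225 mean [ 0.447 -0.096  0.104] med [ 0.447 -0.096  0.104] rect [448.  -98.5] [63.9 39. ] 73.7 z [0.099 0.109] corners [[420.0, -124.0], [458.0, -135.0], [476.0, -73.0], [438.0, -62.0]]
plane [-0.175  0.051  0.187]
top blue 3291 mean [ 0.628 -0.048  0.146] med [ 0.628 -0.048  0.146] rect [629.2 -47.7] [152.4 118.9] 73.9 z [0.143 0.15 ] corners [[551.0, -104.0], [665.0, -137.0], [707.0, 9.0], [593.0, 42.0]]
jug top [ 0.399 -0.265  0.06 ] [ 0.452 -0.19   0.084] [ 0.424 -0.23   0.072]
tray 469 ((514.885498046875, -5.214241027832031), (136.06871032714844, 134.377685546875), 73.69463348388672)
side red 134 mean [ 0.443 -0.085  0.105] med [ 0.443 -0.084  0.105] rect [442.9 -91.9] [58.7 34. ] 71.8 z [0.101 0.108] corners [[418.0, -114.0], [450.0, -125.0], [468.0, -69.0], [436.0, -59.0]]
plane [-0.122 -0.003  0.159]
side blue 1076 mean [ 0.627 -0.029  0.146] med [ 0.627 -0.027  0.146] rect [629. -40.] [145.6 120.6] 73.3 z [0.144 0.148] corners [[550.0, -93.0], [666.0, -127.0], [708.0, 12.0], [592.0, 47.0]]
jug top [ 0.399 -0.248  0.06 ] [ 0.454 -0.041  0.106] [ 0.416 -0.22   0.071]
```

View pics/c.png

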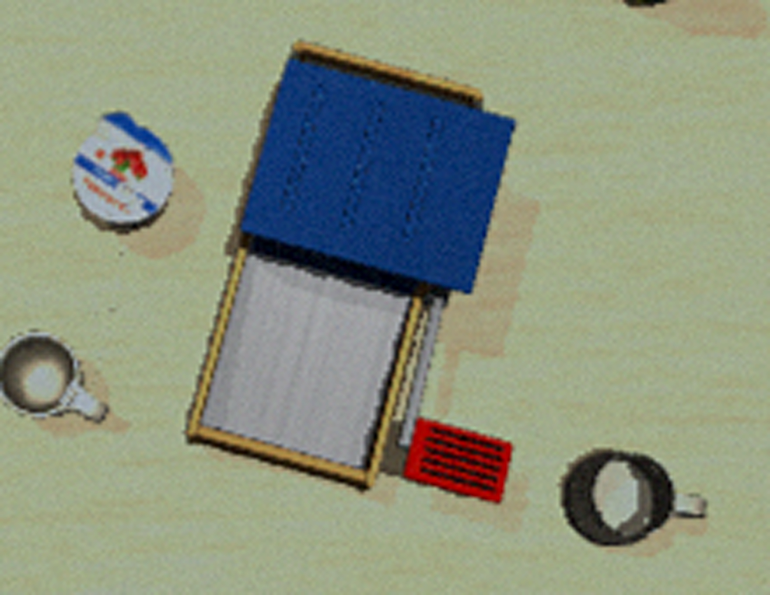

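jog_arm(
  moves=[
    [[0,-2.2,-2.9,0,0,0,0],[0,-2.2,-2.9,0,0,0,0],[0,-2.2,-2.9,0,0,0,0],[0,-2.2,-2.9,0,0,0,0],[0,-2.2,-2.9,0,0,0,0],[0,-2.2,-2.9,0,0,0,0],[0,-2.2,-2.9,0,0,0,0],[0,-2.2,-2.9,0,0,0,0],[0,-2.2,-2.9,0,0,0,0],[0,-2.2,-2.9,0,0,0,0],[0,-2.2,-2.9,0,0,0,0],[0,-2.2,-2.9,0,0,0,0],[0,-2.2,-2.9,0,0,0,0],[0,-2.2,-2.9,0,0,0,0],[0,-2.2,-2.9,0,0,0,0],[0,-2.2,-2.9,0,0,0,0],[0,-2.2,-2.9,0,0,0,0],[0,-2.2,-2.9,0,0,0,0],[0,-2.2,-2.9,0,0,0,0],[0,0,0,0,0,0,0]],
  ],
)

```text
time: 2.72
tool_pos: [0.4242, -0.0407, 0.2316]
tool_rot: [0.0, 0.133, 0.991, -0.001]
contact_force: [0.1, -0.5, -0.1]
gripper_width: 0.0
grasp_force: 0.0
```

jog_arm(
  moves=[
    [[0,-1.9,-2.5,0,0,0,0],[0,-1.9,-2.5,0,0,0,0],[0,0,0,0,0,0,0],[0,0,0,2.5,0,0,0],[0,0,0,2.5,0,0,0],[0,0,0,2.5,0,0,0],[0,0,0,2.0,0,0,0],[0,0,0,0.5,0,0,0],[0,0,0,0,0,0,0],[0,0,0,0,0,0,0]],
  ],
)

```text
time: 3.55
tool_pos: [0.4473, -0.0938, 0.1322]
tool_rot: [0.0, 0.129, 0.992, -0.0]
contact_force: [0.2, -0.1, 0.5]
gripper_width: 0.0
grasp_force: 0.0
```

```bash
python3 - <<'E'
from h import *
s=state(); print(s["tool_pos"],s["contact_force"])
a=grab_frame("top");b=grab_frame("side")
A=cv2.resize(a["color"][220:360,310:490],(540,420),interpolation=cv2.INTER_CUBIC)
B=cv2.resize(b["color"][150:290,310:440],(390,420),interpolation=cv2.INTER_CUBIC)
cv2.imwrite("pics/d.png",cv2.resize(np.hstack([A,B]),(790,357)))
E
```

```text
[ 0.44726779 -0.09376328  0.13223323] [ 0.23960623 -0.05956436  0.47874026]
```

View pics/d.png

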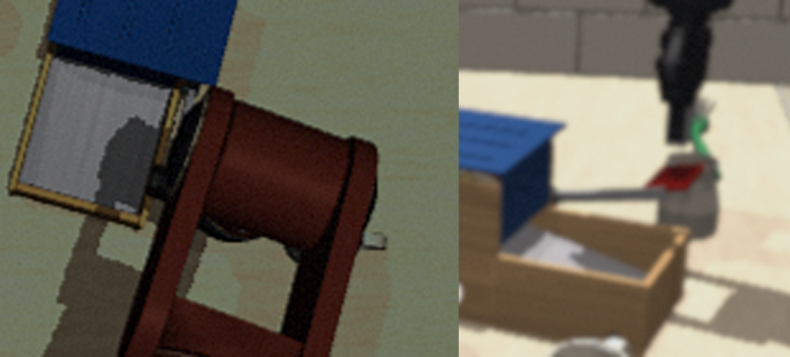

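Fingertips are centred above the paddle in the side view. In the top view the brown wrist link comes close to the lid's front right corner, so I'll check that clearance in 3D.

```bash
python3 - <<'E'
from h import *
o=np.array([.591,-.024]); R=np.array([[.960,-.279],[.279,.960]])
for n in("top","side"):
    f=grab_frame(n); P=cloud(f); ok=f["depth"]>0
    q=P[ok&(P[...,2]>.165)&(P[...,2]<.7)]; l=np.c_[(q[:,:2]-o)@R.T,q[:,2]]*1000
    l=l[(l[:,0]>-400)&(l[:,0]<150)&(abs(l[:,1])<300)]
    for z in range(160,560,40):
        s=l[(l[:,2]>=z)&(l[:,2]<z+40)]
        if len(s)>3: print(n,z,len(s),"x",np.percentile(s[:,0],[1,99]).round(),"y",np.percentile(s[:,1],[1,99]).round())
E
```

```text
top 200 96 x [-132. -107.] y [-63. -46.]
top 240 14 x [-155. -149.] y [-119.  -88.]
top 280 60 x [-155. -145.] y [-123.  -83.]
top 320 38 x [-155. -147.] y [-115.  -84.]
top 360 102 x [-210. -145.] y [-145.  -44.]
top 400 1261 x [-247.  -76.] y [-169.  -40.]
top 440 5547 x [-284.  -89.] y [-161.  -41.]
top 480 3793 x [-376. -225.] y [-134.  -35.]
top 520 4166 x [-398. -305.] y [-128.  -36.]
side 160 169 x [-134. -108.] y [-137.  -62.]
side 200 379 x [-139. -101.] y [-154.  -45.]
side 240 448 x [-157.  -86.] y [-132.  -65.]
side 280 659 x [-157.  -87.] y [-111.  -69.]
side 320 672 x [-156.  -88.] y [-109.  -69.]
side 360 895 x [-217.  -81.] y [-108.  -41.]
side 400 2757 x [-335.  -78.] y [-84. -38.]
side 440 3506 x [-396. -100.] y [-71. -38.]
side 480 2148 x [-399. -244.] y [-84. -32.]
side 520 671 x [-399. -314.] y [-75. -33.]
```

Everything on the arm stays at least 76 mm in front of the dispenser origin, clear of the lid's swing. I'm moving 1 cm outward and pressing.

jog_arm(
  moves=[
    [[0,0,-1.0,0.5,0,0,0],[0,0,0,0.5,0,0,0],[0,0,0,0.5,0,0,0],[0,0,0,0.5,0,0,0],[0,0,0,0.5,0,0,0],[0,0,0,0.5,0,0,0],[0,0,0,0.5,0,0,0],[0,0,0,0.5,0,0,0],[0,0,0,0,0,0,0],[0,0,0,0,0,0,0]],
  ],
)

```text
time: 4.58
tool_pos: [0.4442, -0.1035, 0.0907]
tool_rot: [-0.0, 0.13, 0.992, 0.0]
contact_force: [-1.1, 0.5, -0.8]
gripper_width: -0.001
grasp_force: 0.0
```

```bash
python3 - <<'E'
from h import *
for i in range(3):
    b=grab_frame("side"); s=state(); print(s["tool_pos"].round(4),s["contact_force"].round(2),s["ft_torque"].round(2))
B=cv2.resize(b["color"][150:290,290:440],(640,600),interpolation=cv2.INTER_CUBIC)
cv2.imwrite("pics/e.png",B)
E
```

```text
[ 0.4443 -0.1036  0.091 ] [-0.32  0.46  0.46] [-0.    0.04 -0.04]
[ 0.4444 -0.1036  0.0912] [ 0.66 -0.15 -0.36] [-0.01  0.01 -0.01]
[ 0.4444 -0.1036  0.0913] [-0.6  -0.97 -0.25] [-0.02  0.02 -0.04]
```

View pics/e.png

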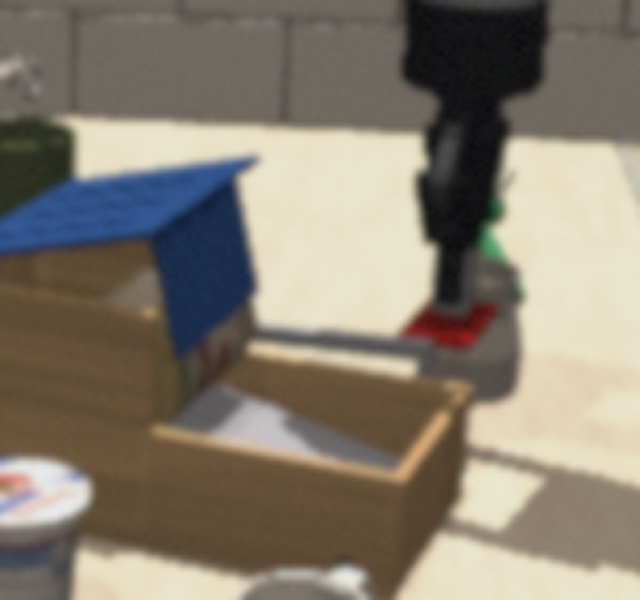

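The paddle is pushed down at (450,325) and the lid has partly lifted, with the tin showing behind the apron. Pressing on.

jog_arm(
  moves=[
    [[0,0,0,0.5,0,0,0],[0,0,0,0.5,0,0,0],[0,0,0,0.5,0,0,0],[0,0,0,0.5,0,0,0],[0,0,0,0.5,0,0,0],[0,0,0,0.4,0,0,0],[0,0,0,0.2,0,0,0],[0,0,0,0.2,0,0,0],[0,0,0,0,0,0,0],[0,0,0,0,0,0,0],[0,0,0,0,0,0,0],[0,0,0,0,0,0,0]],
  ],
)

```text
time: 5.73
tool_pos: [0.4452, -0.104, 0.0629]
tool_rot: [-0.001, 0.129, 0.992, -0.0]
contact_force: [-14.3, 5.2, 32.4]
gripper_width: -0.003
grasp_force: 17.2
```

```bash
python3 - <<'E'
from h import *
for i in range(4):
    b=grab_frame("side"); s=state(); print(s["tool_pos"].round(4),s["contact_force"].round(2))
P=cloud(b);c=b["color"].astype(int)
m=(c[...,0]>60)&(c[...,0]>2*c[...,2])&(b["depth"]>0)&(abs(P[...,0]-.6)<.15)&(abs(P[...,1]+.03)<.13)
print("lid z max",np.percentile(P[m][:,2],[90,97,99.5]).round(3))
cv2.imwrite("pics/f.png",cv2.resize(b["color"][150:290,290:440],(640,600),interpolation=cv2.INTER_CUBIC))
E
```

```text
[ 0.4452 -0.104   0.0629] [-13.97   5.18  31.21]
[ 0.4452 -0.104   0.0629] [-14.71   4.9   31.88]
[ 0.4452 -0.104   0.0629] [-15.95   4.7   31.97]
[ 0.4452 -0.104   0.0629] [-14.56   5.38  33.  ]
lid z max [0.213 0.217 0.219]
```

View pics/f.png

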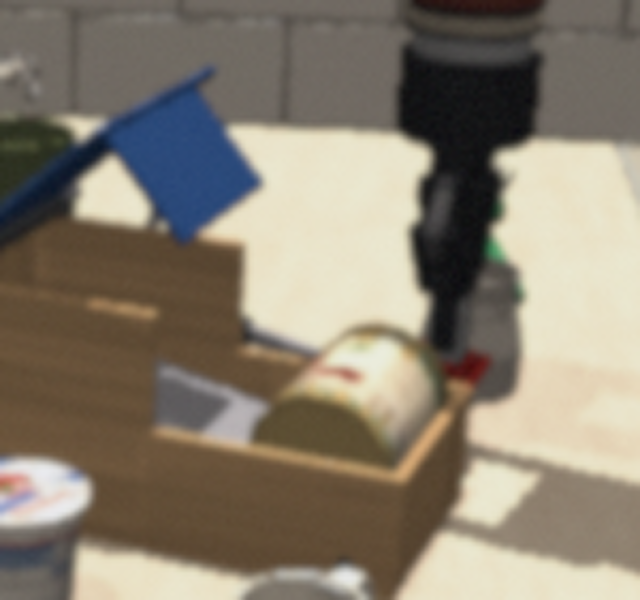

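The lid is fully open and the lever is on its stop, with the tin resting against the lip at (350,390). I'll hold briefly, then ease the lever up.

jog_arm(
  moves=[
    [[0,0,0,0,0,0,0],[0,0,0,0,0,0,0],[0,0,0,0,0,0,0],[0,0,0,-0.2,0,0,0],[0,0,0,-0.2,0,0,0],[0,0,0,-0.2,0,0,0],[0,0,0,-0.2,0,0,0],[0,0,0,-0.2,0,0,0],[0,0,0,-0.2,0,0,0],[0,0,0,-0.2,0,0,0],[0,0,0,-0.2,0,0,0],[0,0,0,-0.2,0,0,0],[0,0,0,-0.2,0,0,0],[0,0,0,-0.2,0,0,0],[0,0,0,-0.2,0,0,0],[0,0,0,-0.2,0,0,0],[0,0,0,-0.2,0,0,0],[0,0,0,-0.2,0,0,0],[0,0,0,-0.2,0,0,0],[0,0,0,-0.2,0,0,0]],
  ],
)

```text
time: 7.6
tool_pos: [0.4444, -0.1036, 0.0926]
tool_rot: [0.0, 0.13, 0.992, 0.0]
contact_force: [1.5, -0.6, 2.5]
gripper_width: 0.003
grasp_force: 1.0
```

jog_arm(
  moves=[
    [[0,0,0,-0.2,0,0,0],[0,0,0,-0.2,0,0,0],[0,0,0,-0.2,0,0,0],[0,0,0,-0.2,0,0,0],[0,0,0,-0.2,0,0,0],[0,0,0,-0.2,0,0,0],[0,0,0,-0.2,0,0,0],[0,0,0,-0.2,0,0,0],[0,0,0,-0.2,0,0,0],[0,0,0,-0.2,0,0,0],[0,0,0,-0.2,0,0,0],[0,0,0,-0.2,0,0,0],[0,0,0,-0.2,0,0,0],[0,0,0,0,0,0,0],[0,0,0,0,0,0,0]],
  ],
)

```text
time: 8.85
tool_pos: [0.4444, -0.1037, 0.1185]
tool_rot: [0.0, 0.13, 0.992, -0.0]
contact_force: [-0.4, -0.2, 0.7]
gripper_width: -0.002
grasp_force: 0.0
```

Now the hand goes up and away.

jog_arm(
  moves=[
    [[0,0,0,-1,0,0,0],[0,0,0,-2,0,0,0],[0,0,0,-3,0,0,0],[0,0,0,-3,0,0,0],[0,0,0,-2,0,0,0],[0,0,0,0,0,0,0],[0,0,0,0,0,0,0],[0,0,0,0,0,0,0]],
  ],
)

```text
time: 9.52
tool_pos: [0.4439, -0.1035, 0.2276]
tool_rot: [-0.001, 0.13, 0.992, 0.0]
contact_force: [-0.3, 0.4, -0.8]
gripper_width: 0.005
grasp_force: 0.0
```

```bash
python3 - <<'E'
from h import *
b=grab_frame("side"); s=state(); print(s["time"],s["tool_pos"].round(4),s["contact_force"].round(2))
P=cloud(b);c=b["color"].astype(int)
m=(c[...,0]>60)&(c[...,0]>2*c[...,2])&(b["depth"]>0)&(abs(P[...,0]-.6)<.15)&(abs(P[...,1]+.03)<.13)
print("lid z",np.percentile(P[m][:,2],[90,97,99.5]).round(3))
for k in("milk_jug","espresso_cup","yoghurt_pot","tin"):
    for r in regions_of(k,b)[:1]: print(k,r["p"],np.median(P[r["pixels"]&(b["depth"]>0)],0).round(3))
cv2.imwrite("pics/g.png",cv2.resize(b["color"][150:290,290:440],(640,600),interpolation=cv2.INTER_CUBIC))
E
```

```text
9.5667 [ 0.4435 -0.1033  0.2268] [-0.42 -0.09  0.2 ]
lid z [0.148 0.149 0.149]
milk_jug 0.88 [ 0.416 -0.192  0.044]
espresso_cup 0.89 [0.511 0.197 0.042]
yoghurt_pot 0.93 [0.645 0.141 0.055]
tin 0.9 [0.489 0.036 0.089]
```

View pics/g.png

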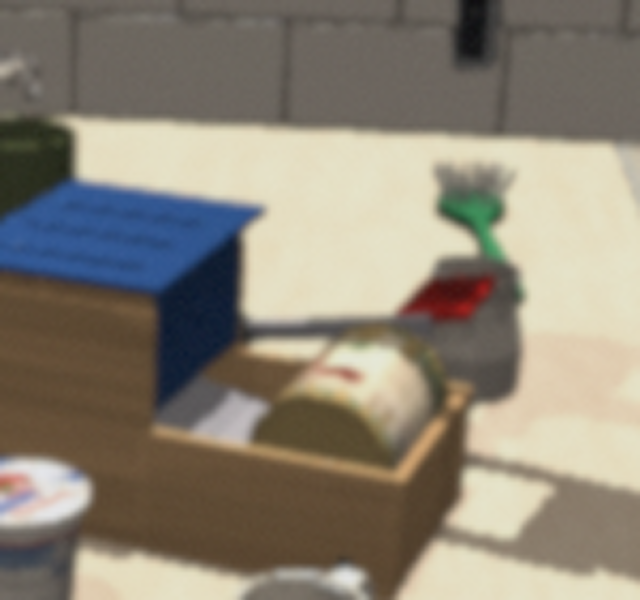

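The lid is shut, the paddle is up, the tin is at the lip, the hand is clear, and the jug, cup and pot haven't moved.

```bash
python3 -c "
from plant import *
print(job_done())"
```

```text
the job is handed in; nothing more can be done
None
```

The job is handed in: the tin rolled out to the front lip, the lid was eased shut, the hand is clear, and the jug, cup and pot stand where they did; no verdict came back.

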